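Call the technician and show the tube without a cap

ROBOT

A 6-joint arm with a two-finger parallel gripper is mounted at the origin on the work surface. World frame = base frame: x ahead of the robot, y to its left, z up, the work surface at z = 0. Lengths are in m, angles in rad, forces in N, time in s.
With the tool pointing down it reaches from about 0.3 to 0.875 m from the base axis. Payload 6.4 kg.
Tool frame: the origin (TCP) lies between the finger pads; the fingertips stand 22 mm ahead of it and the grasp point (between the pads) lies 3 mm ahead of it; z points along the fingers, y is the line along which they close (so a half turn about z gives the same grasp; the last joint's range is limited). The gripper opens to 85 mm and grips with 20 to 120 N. Pads are 22 mm wide; open, the fingers measure 114 mm over their backs; the gripper's body (76 mm by 85 mm) begins 54 mm behind the grasp point. The pads swing forward as they close: fully open they stand 13 mm farther back than shut.
Start: joints at [-1.505, 0.181, 1.607, -0, 1.354, -0.206], TCP at [0.154, -0.554, 0.253] pointing down, gripper open.
Joint ranges: [-2.99, 2.99], [-0.89, 2.07], [0.3, 2.58], [-1.14, 4.28], [0, 2.63], [-3.12, 3.12]. Speed limits (rad/s): [2.57, 2.57, 3.01, 3.14, 3.14, 3.14].

INTERFACE

Orientations are given as a unit quaternion [w, x, y, z].
In Python, from bench import ctrl, imaging, workorder gives the robot as it stands.
- The arm moves only by the shell command python3 -m pendant 'ROWS' [OPENING]. ROWS is JSON, a list of rows, each a list of 4 numbers: the shift along the tool's x, y, z in cm, then the turn about the tool's z in degrees. In form: [[dx, dy, dz, roll], ...]. A call has 1 to 12 rows; each row is the pose to reach, as a shift and turn from the pose commanded when the call began, along the tool's axes at that moment; what a row does not reach only later rows make up. A row lasts 1/12 s, in which the tool goes at most 41.7 mm and 7.16 degrees, less where a joint would pass 70% of its speed; a pose out of reach is approached as far as the arm can. A call with a gripper value outside its range is refused whole. OPENING is the opening, from 0 (shut) to 1 (fully open), set as the call begins (- or left out, the last holds). The fingers move at their own pace and stop on an object; the grip force is fixed at half the most. Time passes only in rows, so rows that repeat a pose let the fingers close. It gives the time, the measured TCP pose, the force, the opening and the grip force at its end, in the units of the state.
- ctrl.get_obs(): the state, without advancing time (a new reading comes with each control period).
- imaging.camera(name): name is "side" or "top"; returns the picture (400x640x3 uint8, red, green, blue); there is no depth.
- imaging.camera_info(name): a dict with "K" (3x3 intrinsics, pixels), "T" (4x4, takes a point from camera to world coordinates). Camera axes: x right, y up, looking along -z (the intrinsics and any distortion apply to the point x, -y, -z); pixel columns grow to the right and rows downward; lengths in m; the calibration is good to about 2 mm. A picture is of the moment at which its call begins. camera_info takes no time and is no camera call.
- workorder.hand_in(): hands the job in; it is judged then, once.
The state is a dict: "time_s": time; "q": joint angles; "dq": joint speeds; "joint_efforts": joint torques, N m; "eef_pos": TCP position; "eef_rot": TCP orientation; "wrist_force": force on the tool from outside, world axes, zero at the start; "torque": the same for the moment, N m; "opening": opening from 0.0 (shut) to 1.0 (fully open); "grasp_force": force on a finger pad.
Only numpy, scipy, OpenCV 4.12 (cv2) and the standard library are available. Lean on these libraries where they do the work, as an engineer would, in place of code of your own. Each camera call takes 0.05 s, during which the arm holds its last target. There are 200 camera calls.

TASK

Press the grey call button to fetch the technician. Then show them what is wrong: point from above, with the fingertips a couple of centimetres above it, at the mouth of the one tube in the rack that has no cap, staying there for two seconds, and then in the same way for two seconds at the small loose cap that belongs on it, which lies on the bench (not the wide lid). Apart from the button touch none of the things on the bench, do not bring the fingertips down over any other tube or over the wide lid, and finish with the hand drawn well up and away.

Things in the scene. Friction and masses are not known exactly. Their poses are not given: they have to be found in the camera images.
- call (a joint): travel of the call button in m: 0 is up, 0.006 is fully pressed. It sinks straight down against a spring (about 4 N at the bottom) and springs back by itself
- call_top (a point): centre of the top face of the call button, a grey disc 32 mm across on a small white housing fixed to the bench. It faces up
- open_mouth (a point): centre of the mouth of the tube without a cap: a clear plastic tube, 14 mm across and 80 mm long with a white paper label, standing loose in a well of the rack; this point is at its top, about 85 mm above the bench. z points up along the tube
- tube1_top (a point): centre of the cap's top face on a capped tube: 14 mm tube, purple cap 18 mm across and 20 mm tall, 88 mm long in all, standing loose in the rack; this point is about 93 mm above the bench. z points up along the tube
- tube2_top (a point): centre of the cap's top face on a capped tube: 14 mm tube, purple cap 18 mm across and 20 mm tall, 88 mm long in all, standing loose in the rack; this point is about 93 mm above the bench. z points up along the tube
- tube3_top (a point): centre of the cap's top face on a capped tube: 14 mm tube, purple cap 18 mm across and 20 mm tall, 88 mm long in all, standing loose in the rack; this point is about 93 mm above the bench. z points up along the tube
- tube4_top (a point): centre of the cap's top face on a capped tube: 14 mm tube, purple cap 18 mm across and 20 mm tall, 88 mm long in all, standing loose in the rack; this point is about 93 mm above the bench. z points up along the tube
- tube5_top (a point): centre of the cap's top face on a capped tube: 14 mm tube, purple cap 18 mm across and 20 mm tall, 88 mm long in all, standing loose in the rack; this point is about 93 mm above the bench. z points up along the tube
- rack: black rack, 96 mm (its x) by 176 mm (its y) by 40 mm high, fixed to the bench, with 2 by 4 wells 40 mm apart, two of them empty; origin at the centre of its underside, z up
- cap_top (a point): centre of the top face of the small loose cap, purple, 18 mm across and 20 mm tall, standing on the bench top side up like the caps on the tubes; this point is 20 mm above the bench, z up
- wide_lid_top (a point): centre of the top face of the wide purple lid of some jar, 48 mm across and 15 mm tall, lying on the bench; this point is 15 mm above the bench, z up. Leave it alone
- reagent: white plastic bottle, 64 mm across and 120 mm tall, on the bench; origin at the centre of its underside
- jar: amber jar with a white lid, 56 mm across and 70 mm tall, on the bench; origin at the centre of its underside
- pipette: hand pipette lying on the bench, white with blue ends, 250 mm long, 24 mm wide, 22 mm high; its length runs along its own y, from -0.12 to +0.13 m of the origin, which is on the bench

How it is judged:
By the outcome, as a careful person would: the job done as asked, in the order asked, and still so for the second after the job is handed in, with the robot touching nothing.
It also fails if it takes over 58 s, if anything falls off the work surface, if the arm or the gripper's body presses on something with over 40 N, if the wrist force passes 120 N, or if a joint passes its speed limit or range.

## Working session

There is one attempt and no reset: what is moved stays moved. The work goes in short steps, Python scripts to look and compute and a shell command to move; the robot and the scene stay as the last step left them, time stands still between calls to the robot, and variables do not carry over. Pictures are saved under pics/ and viewed, at most 10 in all, crops included, and the job is handed in when it is done.

```bash
mkdir -p pics
python3 - <<'E'
from bench import ctrl, imaging
import cv2, numpy as np
np.set_printoptions(precision=4,suppress=True)
for n in("top","side"):
    cv2.imwrite(f"pics/{n}0.png",imaging.camera(n)[:,:,::-1]); i=imaging.camera_info(n); print(n,i)
o=ctrl.get_obs();print(o["time_s"],o["eef_pos"],o["eef_rot"],o["opening"])
E
```

```text
top {'K': array([[365.2933,   0.    , 317.3111],
       [  0.    , 365.2933, 193.641 ],
       [  0.    ,   0.    ,   1.    ]]), 'T': array([[ 0.0155,  0.9954, -0.0941,  0.4975],
       [-0.9995,  0.0129, -0.0274,  0.0214],
       [-0.0261,  0.0945,  0.9952,  1.1647],
       [ 0.    ,  0.    ,  0.    ,  1.    ]])}
side {'K': array([[379.4635,   0.    , 320.7931],
       [  0.    , 379.4635, 199.4762],
       [  0.    ,   0.    ,   1.    ]]), 'T': array([[-0.9879,  0.1096, -0.1101,  0.504 ],
       [-0.1549, -0.64  ,  0.7526,  0.6751],
       [ 0.0121,  0.7606,  0.6492,  0.644 ],
       [ 0.    ,  0.    ,  0.    ,  1.    ]])}
0.1 [ 0.1544 -0.5534  0.2525] [-0.0008  0.9908  0.1355  0.0001] 0.995595319272865
```

View pics/top0.png

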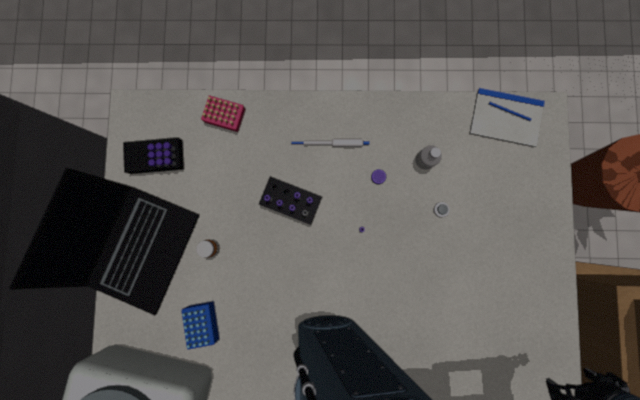

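View pics/side0.png

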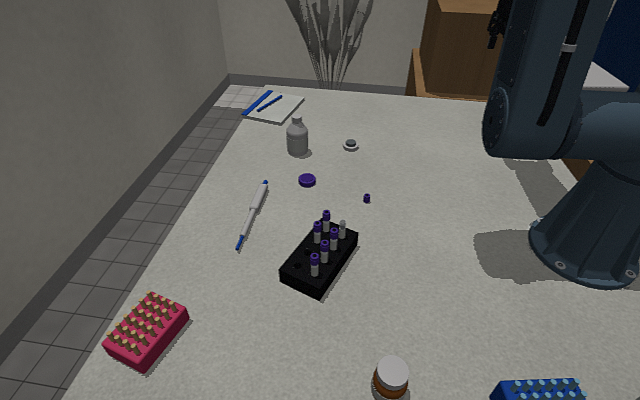

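The top view shows the button at about (441,210), the small cap at (361,229), the wide lid at (378,177), and the open tube near (305,212). In the side view these are at (351,145), (367,198), (307,180) and (342,224). I'll zoom in to get finer pixel positions.

Run:
```python
import cv2,numpy as np
t=cv2.imread("pics/top0.png");s=cv2.imread("pics/side0.png")
def c(im,x,y,w,h,k): return cv2.resize(im[y:y+h,x:x+w],None,fx=k,fy=k,interpolation=cv2.INTER_CUBIC)
a=c(t,255,170,80,60,5);b=c(t,345,215,32,24,12)[:288,:384];d=c(t,425,195,32,24,12)
e=c(s,270,200,100,75,4);f=c(s,355,185,24,24,12);g=c(s,335,132,32,24,12)
def pad(i):return cv2.copyMakeBorder(i,0,300-i.shape[0],0,400-i.shape[1],cv2.BORDER_CONSTANT)
cv2.imwrite("pics/z1.png",np.vstack([np.hstack([pad(a),pad(e)]),np.hstack([pad(d),pad(g)])]))
cv2.imwrite("pics/z2.png",np.hstack([pad(b),pad(f)]))
```

```text
(no output)
```

View pics/z1.png

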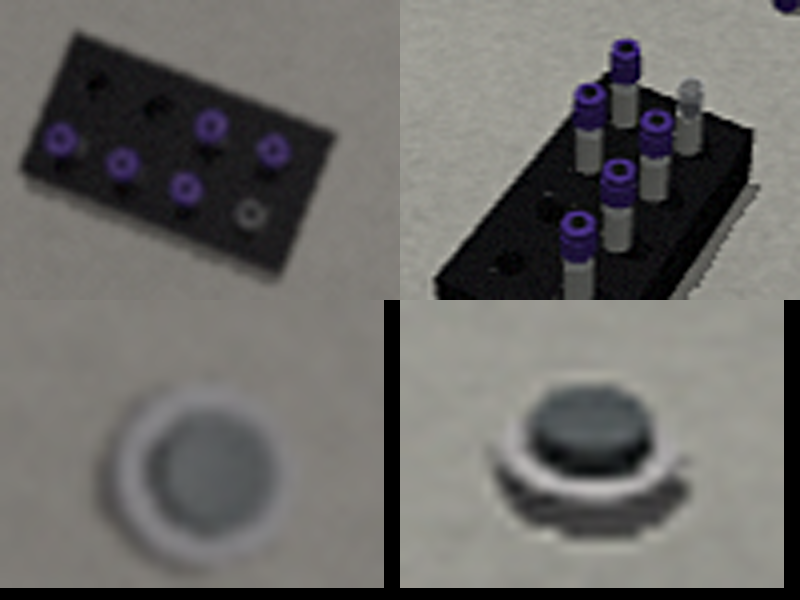

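View pics/z2.png

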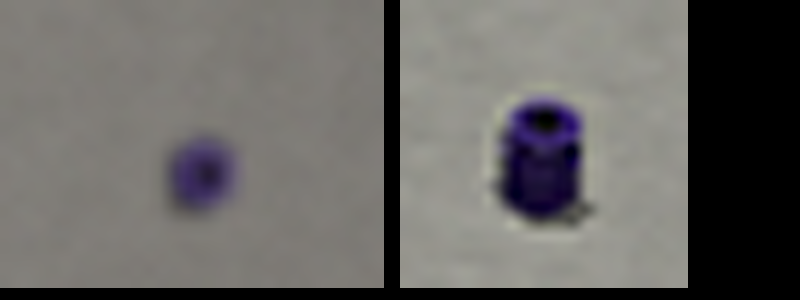

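The crops give sub-pixel centres. The open tube is the corner one at top (304.8,212.4). I'll triangulate the targets plus capped tubes and the wide lid as a check.

```bash
cat > geo.py <<'E'
import numpy as np, cv2
from bench import ctrl, imaging
from scipy.spatial.transform import Rotation as R
np.set_printoptions(precision=4,suppress=True)
def P(n):
    i=imaging.camera_info(n);return i["K"]@np.diag([1,-1,-1])@np.linalg.inv(i["T"])[:3]
def tri(a,b):
    X=cv2.triangulatePoints(P("top"),P("side"),np.array(a,float),np.array(b,float)).ravel();return X[:3]/X[3]
def atz(n,uv,z):
    p=P(n);A=np.c_[p[:,:2],-np.array([*uv,1])];x=np.linalg.solve(A,-(p[:,2]*z+p[:,3]));return np.array([x[0],x[1],z])
E
python3 - <<'E'
from geo import *
def z(x,k,o): return o+(x+.5)/k-.5
L={"button":((442.54,208.8),(350.4,140.9),.03),"mouth":((304.8,212.4),(342.1,221.6),.085),"cap":((361.6,229),(366.6,194.6),.02),
"tA":((z(273,5,255),z(151,5,170)),(z(225,4,270),z(46,4,200)),.093),
"tB":((z(185,5,255),z(188,5,170)),(z(256,4,270),z(119,4,200)),.093),
"tC":((z(210,5,255),z(126,5,170)),(z(189,4,270),z(92,4,200)),.093),
"lid":((378,177),(307,178.5),.015)}
for k,(a,b,h) in L.items(): print(k,tri(a,b),atz("top",a,h),atz("side",b,h))
o=ctrl.get_obs();print(R.from_quat(o["eef_rot"],scalar_first=True).as_matrix())
E
```

```text
button [ 0.5629 -0.3365  0.0221] [ 0.5629 -0.3341  0.03  ] [ 0.5617 -0.3237  0.03  ]
mouth [0.5433 0.0875 0.0817] [0.5434 0.0873 0.085 ] [0.5429 0.091  0.085 ]
cap [ 0.4967 -0.0865  0.0207] [ 0.4971 -0.0866  0.02  ] [ 0.4964 -0.0874  0.02  ]
tA [0.5803 0.0744 0.0946] [0.5803 0.0745 0.093 ] [0.5806 0.0727 0.093 ]
tB [0.5573 0.1259 0.0938] [0.5578 0.126  0.093 ] [0.5569 0.1251 0.093 ]
tC [0.5942 0.1119 0.0937] [0.5946 0.112  0.093 ] [0.5939 0.1112 0.093 ]
lid [ 0.662  -0.1385  0.0122] [ 0.6616 -0.1381  0.015 ] [ 0.6614 -0.1348  0.015 ]
[[ 0.9633  0.2685 -0.0001]
 [ 0.2685 -0.9633  0.0015]
 [ 0.0003 -0.0015 -1.    ]]
```

The triangulated heights match what they should be, and the mouth completes the rack grid from its neighbours. Next I'll shut the gripper and go above the button.

```bash
python3 -m pendant '[[1,-0.2,0,0],[3,-0.6,0,0],[5,-1.1,0,0],[7.5,-1.6,0,0],[10,-2.2,0,0],[12.5,-2.7,0,0],[15,-3.3,0,0],[17.5,-3.8,0,0],[20,-4.4,0,0],[22,-4.8,0,0],[24,-5.3,0,0],[25,-5.5,0,0]]' 0
python3 -m pendant '[[1.5,-0.3,0,0],[3.5,-0.8,0,0],[6,-1.3,0,0],[8.5,-1.8,0,0],[11,-2.4,0,0],[13.5,-2.9,0,0],[15.5,-3.4,0,0],[17.5,-3.8,0,0],[19,-4.1,0,0],[20.2,-4.4,0,0],[20.2,-4.4,0,0],[20.2,-4.4,0,0]]'
python3 - <<'E'
from geo import *
o=ctrl.get_obs();M=R.from_quat(o["eef_rot"],scalar_first=True).as_matrix()
print(M,100*M.T@(np.array([.5625,-.335,.08])-o["eef_pos"]),o["opening"],o["wrist_force"])
cv2.imwrite("pics/b1.png",imaging.camera("side")[60:260,200:520,::-1].repeat(2,0).repeat(2,1))
E
```

```text
time_s: 1.1
eef_pos: [0.3826, -0.4317, 0.253]
eef_rot: [-0.0, 0.991, 0.137, 0.0]
wrist_force: [0.4, 0.6, -0.3]
opening: 0.004
grasp_force: 0.0
time_s: 2.1
eef_pos: [0.5631, -0.3371, 0.253]
eef_rot: [-0.0, 0.991, 0.136, -0.0]
wrist_force: [-0.5, -0.6, 0.2]
opening: -0.001
grasp_force: 0.0
[[ 0.9631  0.2693 -0.0008]
 [ 0.2693 -0.9631  0.    ]
 [-0.0007 -0.0003 -1.    ]] [ 0.007  -0.2136 17.2985] -0.0014381102867980283 [-0.5197 -0.6267  0.1793]
```

View pics/b1.png

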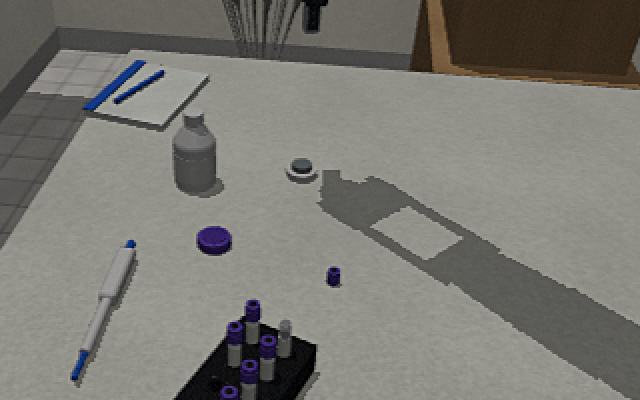

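The view shows the shut fingertips above the button, at about crop pixel (313,30), with the button at (301,166). The scene is undisturbed. I'll descend to just above the button, then creep down.

```bash
python3 -m pendant '[[0,-0.1,1.5,0],[0,-0.2,4,0],[0,-0.2,6.5,0],[0,-0.2,9,0],[0,-0.2,11.5,0],[0,-0.2,14,0],[0,-0.2,16,0],[0,-0.2,17.5,0],[0,-0.2,18.5,0],[0,-0.2,19,0],[0,-0.2,19,0],[0,-0.2,19,0]]'
python3 - <<'E'
from geo import *
f=P("side")@[.5625,-.335,.04,1];print(f[:2]/f[2])
a=[imaging.camera(n)[:,:,::-1] for n in("side","top")]
cv2.imwrite("pics/b2.png",np.hstack([cv2.resize(a[0][110:170,315:395],None,fx=5,fy=5,interpolation=2),cv2.resize(a[1][180:240,405:485],None,fx=5,fy=5,interpolation=2)]))
E
```

```text
time_s: 3.15
eef_pos: [0.5631, -0.3359, 0.0642]
eef_rot: [0.001, 0.991, 0.135, 0.0]
wrist_force: [1.0, 0.5, 0.5]
opening: -0.002
grasp_force: 0.0
[350.713  136.1133]
```

View pics/b2.png

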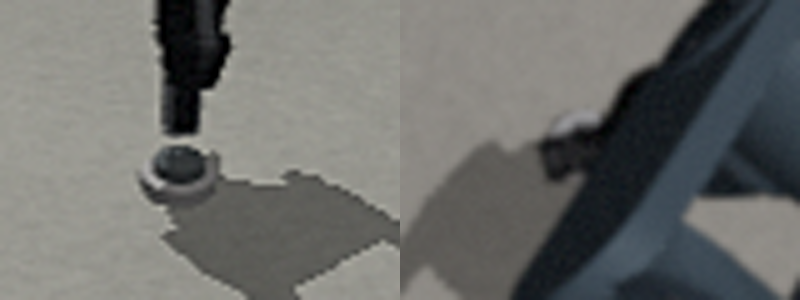

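The fingertips are centred just above the button, at crop (181,134) in the side view. Now a slow press.

```bash
python3 -m pendant '[[0,0,0.6,0],[0,0,1.2,0],[0,0,1.6,0],[0,0,1.8,0],[0,0,2.0,0],[0,0,2.1,0],[0,0,2.2,0],[0,0,2.2,0]]'
```

```text
time_s: 3.92
eef_pos: [0.5626, -0.3351, 0.0412]
eef_rot: [-0.0, 0.991, 0.136, -0.0]
wrist_force: [-1.8, 1.9, 3.0]
opening: 0.003
grasp_force: 1.2
```

```bash
python3 -m pendant '[[0,0,0.1,0],[0,0,0.2,0],[0,0,0.2,0],[0,0,0.2,0]]'; python3 -m pendant '[[0,0,0.1,0],[0,0,0.1,0],[0,0,0.2,0],[0,0,0.2,0]]'
```

```text
time_s: 4.25
eef_pos: [0.5628, -0.3353, 0.0395]
eef_rot: [0.0, 0.991, 0.135, 0.0]
wrist_force: [-1.2, 1.3, 3.6]
opening: -0.0
grasp_force: 1.6
time_s: 4.58
eef_pos: [0.5629, -0.3354, 0.038]
eef_rot: [0.0, 0.991, 0.136, 0.0]
wrist_force: [-2.2, 2.6, 7.8]
opening: -0.003
grasp_force: 3.7
```

```bash
python3 -m pendant '[[0,0,0.1,0],[0,0,0.1,0],[0,0,0.1,0],[0,0,0.1,0]]'; python3 -m pendant '[[0,0,-0.5,0],[0,0,-1.5,0],[0,0,-4,0],[0,0,-7,0],[0,0,-10,0],[0,0,-13,0],[0,0,-16,0],[0,0,-18.5,0],[0,0,-20.5,0],[0,0,-21.5,0],[0,0,-21.5,0],[0,0,-21.5,0]]'
python3 - <<'E'
from geo import *
o=ctrl.get_obs();M=R.from_quat(o["eef_rot"],scalar_first=True).as_matrix();p=o["eef_pos"]
m=np.array([.5433,.088,p[2]]);c=np.array([.4967,-.0867,p[2]])
print(p,100*M.T@(m-p),100*M.T@(c-m))
E
```

```text
time_s: 4.92
eef_pos: [0.5629, -0.3354, 0.0379]
eef_rot: [0.0, 0.991, 0.136, 0.0]
wrist_force: [-4.1, 3.4, 13.7]
opening: 0.002
grasp_force: 6.8
time_s: 5.92
eef_pos: [0.5626, -0.3353, 0.2509]
eef_rot: [0.0, 0.991, 0.135, 0.0]
wrist_force: [-0.8, -0.2, -0.8]
opening: -0.002
grasp_force: 0.0
[ 0.5626 -0.3353  0.2509] [  9.5042 -41.2917  -0.0049] [-9.1776 15.5784  0.0018]
```

The button bottomed out: 13.7 N with no further travel, and the tip height matches full travel. Now on to above the open tube.

```bash
python3 -m pendant '[[0.3,-1.2,0,0],[0.7,-3,0,0],[1.2,-5,0,0],[1.7,-7.5,0,0],[2.3,-10,0,0],[2.9,-12.5,0,0],[3.4,-15,0,0],[4,-17.5,0,0],[4.6,-20,0,0],[5.1,-22,0,0],[5.5,-24,0,0],[5.8,-25,0,0]]'
python3 -m pendant '[[0.3,-1.5,0,0],[0.8,-3.5,0,0],[1.3,-5.5,0,0],[1.8,-8,0,0],[2.4,-10.5,0,0],[2.9,-12.5,0,0],[3.3,-14.3,0,0],[3.6,-15.6,0,0],[3.7,-16.3,0,0],[3.7,-16.3,0,0],[3.7,-16.3,0,0],[3.7,-16.3,0,0]]'
python3 - <<'E'
from geo import *
o=ctrl.get_obs();M=R.from_quat(o["eef_rot"],scalar_first=True).as_matrix();p=o["eef_pos"]
print(p,100*M.T@(np.array([.5433,.088,.127])-p))
E
```

```text
time_s: 6.92
eef_pos: [0.5499, -0.0756, 0.2491]
eef_rot: [-0.001, 0.991, 0.136, -0.002]
wrist_force: [0.3, 0.1, 0.0]
opening: 0.002
grasp_force: 0.0
time_s: 7.92
eef_pos: [0.5434, 0.0872, 0.2511]
eef_rot: [0.0, 0.991, 0.135, -0.0]
wrist_force: [0.6, -0.6, 0.2]
opening: -0.0
grasp_force: 0.0
[0.5434 0.0872 0.2511] [ 0.0186 -0.0781 12.4057]
```

```bash
python3 -m pendant '[[0,0,1,0],[0,-0.1,2.5,0],[0,-0.1,4,0],[0,-0.1,5.5,0],[0,-0.1,7,0],[0,-0.1,8.5,0],[0,-0.1,9.6,0],[0,-0.1,10.3,0],[0,-0.1,10.8,0],[0,-0.1,11,0],[0,-0.1,11,0],[0,-0.1,11,0]]'
python3 - <<'E'
from geo import *
a=[imaging.camera(n)[:,:,::-1] for n in("side","top")]
cv2.imwrite("pics/m1.png",np.hstack([cv2.resize(a[0][180:270,290:390],None,fx=4,fy=4,interpolation=2),cv2.resize(a[1][165:255,255:355],None,fx=4,fy=4,interpolation=2)]))
E
```

```text
time_s: 8.92
eef_pos: [0.5435, 0.089, 0.1419]
eef_rot: [0.0, 0.991, 0.135, 0.0]
wrist_force: [-0.2, 0.4, 0.1]
opening: -0.0
grasp_force: 0.0
```

View pics/m1.png

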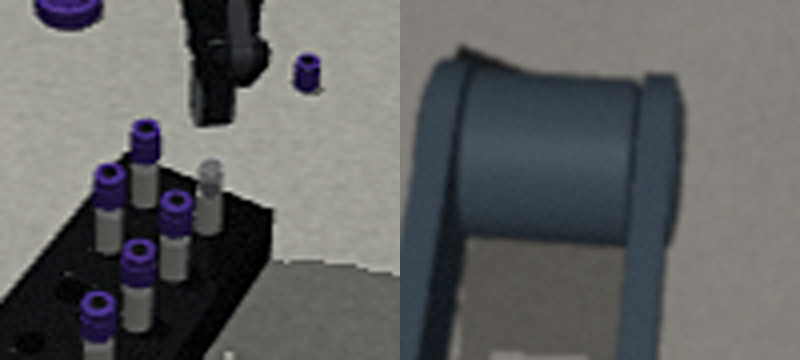

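In the side view the fingertips (213,122) stand straight above the open mouth (210,165), clear of the neighbouring tubes. I'll lower the last 1.5 cm and hold.

```bash
python3 -m pendant '[[0,0,0.4,0],[0,0,0.8,0],[0,0,1.2,0],[0,0,1.5,0],[0,0,1.5,0],[0,0,1.5,0],[0,0,1.5,0],[0,0,1.5,0],[0,0,1.5,0],[0,0,1.5,0],[0,0,1.5,0],[0,0,1.5,0]]'
python3 -m pendant '[[0,0,0,0],[0,0,0,0],[0,0,0,0],[0,0,0,0],[0,0,0,0],[0,0,0,0],[0,0,0,0],[0,0,0,0],[0,0,0,0],[0,0,0,0],[0,0,0,0],[0,0,0,0]]'
python3 -m pendant '[[0,0,0,0],[0,0,0,0],[0,0,0,0],[0,0,0,0],[0,0,0,0],[0,0,0,0],[0,0,0,0],[0,0,0,0],[0,0,0,0],[0,0,0,0],[0,0,0,0],[0,0,0,0]]'
python3 -m pendant '[[0,0,-1,0],[0,0,-2.5,0],[0,0,-4,0],[0,0,-5.5,0],[0,0,-7,0],[0,0,-8.5,0],[0,0,-10,0],[0,0,-11,0],[0,0,-11.7,0],[0,0,-12,0],[0,0,-12,0],[0,0,-12,0]]'
python3 -m pendant '[[-0.6,1,0,0],[-1.5,2.5,0,0],[-2.6,4.5,0,0],[-3.8,6.5,0,0],[-5,8.5,0,0],[-6.2,10.5,0,0],[-7.3,12.5,0,0],[-8.2,14,0,0],[-8.9,15.1,0,0],[-9.2,15.6,0,0],[-9.2,15.6,0,0],[-9.2,15.6,0,0]]'
python3 - <<'E'
from geo import *
o=ctrl.get_obs();M=R.from_quat(o["eef_rot"],scalar_first=True).as_matrix();p=o["eef_pos"]
print(p,100*M.T@(np.array([.4967,-.0867,.0625])-p))
E
```

```text
time_s: 10.02
eef_pos: [0.5431, 0.089, 0.1264]
eef_rot: [0.0, 0.991, 0.135, 0.0]
wrist_force: [-0.1, -0.8, -0.1]
opening: 0.002
grasp_force: 0.0
time_s: 11.02
eef_pos: [0.543, 0.089, 0.1263]
eef_rot: [-0.0, 0.991, 0.135, -0.0]
wrist_force: [0.1, 0.2, -0.7]
opening: -0.001
grasp_force: 0.0
time_s: 12.02
eef_pos: [0.5431, 0.089, 0.1263]
eef_rot: [-0.0, 0.991, 0.135, 0.0]
wrist_force: [0.2, -0.2, -0.1]
opening: -0.001
grasp_force: 0.0
time_s: 13.02
eef_pos: [0.5427, 0.089, 0.2457]
eef_rot: [-0.0, 0.991, 0.135, -0.0]
wrist_force: [-1.6, 0.4, -0.2]
opening: -0.001
grasp_force: 0.0
time_s: 14.02
eef_pos: [0.496, -0.086, 0.2459]
eef_rot: [-0.0, 0.991, 0.135, -0.0]
wrist_force: [0.4, 0.1, -0.2]
opening: -0.001
grasp_force: 0.0
[ 0.496  -0.086   0.2459] [ 0.061   0.1    18.3354]
```

```bash
python3 -m pendant '[[0.1,0.1,1.5,0],[0.1,0.1,3.5,0],[0.1,0.1,5.5,0],[0.1,0.1,7.5,0],[0.1,0.1,9.5,0],[0.1,0.1,11.5,0],[0.1,0.1,13.3,0],[0.1,0.1,14.8,0],[0.1,0.1,16,0],[0.1,0.1,16.7,0],[0.1,0.1,17,0],[0.1,0.1,17,0]]'
python3 - <<'E'
from geo import *
a=[imaging.camera(n)[:,:,::-1] for n in("side","top")]
cv2.imwrite("pics/c1.png",np.hstack([cv2.resize(a[0][150:240,310:410],None,fx=4,fy=4,interpolation=2),cv2.resize(a[1][185:275,310:410],None,fx=4,fy=4,interpolation=2)]))
E
```

```text
time_s: 15.02
eef_pos: [0.4973, -0.086, 0.0758]
eef_rot: [-0.0, 0.991, 0.136, -0.0]
wrist_force: [0.2, 0.8, -0.1]
opening: -0.001
grasp_force: 0.0
```

View pics/c1.png

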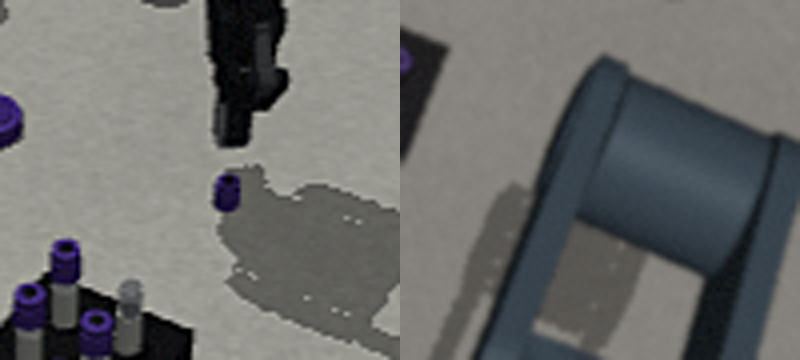

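The fingertips (232,143) are right above the loose cap (227,178), and the rack is undisturbed. I'll lower 1.3 cm, hold, then draw up and back.

```bash
python3 -m pendant '[[0,0,0.4,0],[0,0.1,0.8,0],[0,0.1,1.1,0],[0,0.1,1.3,0],[0,0.1,1.3,0],[0,0.1,1.3,0],[0,0.1,1.3,0],[0,0.1,1.3,0],[0,0.1,1.3,0],[0,0.1,1.3,0],[0,0.1,1.3,0],[0,0.1,1.3,0]]'
python3 -m pendant '[[0,0,0,0],[0,0,0,0],[0,0,0,0],[0,0,0,0],[0,0,0,0],[0,0,0,0],[0,0,0,0],[0,0,0,0],[0,0,0,0],[0,0,0,0],[0,0,0,0],[0,0,0,0]]'
python3 -m pendant '[[0,0,0,0],[0,0,0,0],[0,0,0,0],[0,0,0,0],[0,0,0,0],[0,0,0,0],[0,0,0,0],[0,0,0,0],[0,0,0,0],[0,0,0,0],[0,0,0,0],[0,0,0,0]]'
python3 -m pendant '[[0,0,-1,0],[0,0,-3,0],[0,0,-5,0],[0,0,-7.5,0],[0,0,-10,0],[0,0,-12.5,0],[0,0,-15,0],[0,0,-17.5,0],[0,0,-19.5,0],[0,0,-21,0],[0,0,-22,0],[0,0,-22,0]]'
python3 -m pendant '[[-0.5,1,0,0],[-1,2.5,0,0],[-1.5,4.5,-0.5,0],[-2,6.5,-1,0],[-3,8.5,-1.5,0],[-4,10.5,-2,0],[-5,12.5,-2.5,0],[-5.5,14.5,-3,0],[-6,16,-3,0],[-6,17,-3,0],[-6,17,-3,0],[-6,17,-3,0]]'
python3 - <<'E'
from geo import *
cv2.imwrite("pics/f.png",imaging.camera("side")[:,:,::-1])
E
```

```text
time_s: 16.12
eef_pos: [0.4978, -0.0876, 0.0634]
eef_rot: [0.0, 0.991, 0.135, 0.0]
wrist_force: [-0.4, 0.1, -1.2]
opening: 0.001
grasp_force: 0.0
time_s: 17.12
eef_pos: [0.4978, -0.0876, 0.0633]
eef_rot: [-0.0, 0.991, 0.135, -0.0]
wrist_force: [-0.0, 0.6, 0.9]
opening: -0.002
grasp_force: 0.0
time_s: 18.12
eef_pos: [0.4978, -0.0876, 0.0633]
eef_rot: [0.0, 0.991, 0.135, 0.0]
wrist_force: [0.3, -1.1, -0.0]
opening: 0.001
grasp_force: 0.0
time_s: 19.12
eef_pos: [0.4988, -0.088, 0.2863]
eef_rot: [0.001, 0.991, 0.136, 0.002]
wrist_force: [0.3, 0.4, -0.7]
opening: -0.004
grasp_force: 0.0
time_s: 20.12
eef_pos: [0.4854, -0.2672, 0.312]
eef_rot: [-0.001, 0.991, 0.135, -0.001]
wrist_force: [0.0, 0.1, -0.1]
opening: -0.002
grasp_force: 0.0
```

View pics/f.png

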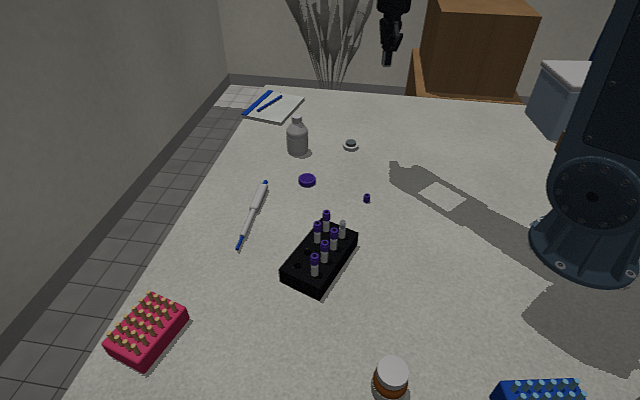

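The hand is high and clear at (388,60), and everything on the bench is where it was.

```bash
python3 -c "
from bench import workorder;print(workorder.hand_in())"
```

```text
the job is handed in; nothing more can be done
None
```

I pressed the call button fully, pointed for over two seconds at the open tube's mouth and then at the small loose cap, drew the hand up and away with nothing else touched, and handed the job in at about 20 s.

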